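Find the rocking corner of a roller plate and press its shim flat

TASK

The roller plate on the yellow machine bed rocks on one of its four corners. With the fingertips press down on its corners one after another until you find the one that gives, then press that corner's shim down flat by its standing tail and back away. Leave the other three shims standing, do not lift or shift the plate, and leave the loose parts and tools where they are.

Things in the scene. Friction and masses are not known exactly. Their poses are not given: they have to be found in the camera images.
- bed: fixed yellow machine bed, 270 x 270 mm, top face 40 mm above the table; origin on the table under the middle of the plate's proper place; x axis points away from the robot (within 0.3 rad), y to the left. Carries four square steel feet, 28 x 28 mm, 20 mm high, one under each corner of the plate; one of them is 4 mm short
- plate: loose roller plate (2 to 3 kg), dark steel, H-shaped, 10 mm thick, lying on four feet; top face 70 mm above the table. Middle strip 174 x 84 mm with two bearing blocks and a white roller (up to 56 mm above the top face); at the corners four ears, 44 mm (x) by 56 mm (y), stick out sideways. Origin at the underside's centre, axes like the bed's. May be rocked, not lifted or shifted
- corner_a (a point): point on the top face of the plate's ear near the robot, left (-65, +75 mm from the plate's centre), right over that corner's foot. Three corners stand firm; the fourth, over the short foot, goes down 4 mm under a push of 5 to 11 N here and comes back up when let go. Which one it is differs from run to run
- corner_b (a point): point on the top face of the plate's ear near the robot, right (-65, -75 mm from the plate's centre), right over that corner's foot. Three corners stand firm; the fourth, over the short foot, goes down 4 mm under a push of 5 to 11 N here and comes back up when let go. Which one it is differs from run to run
- corner_c (a point): point on the top face of the plate's ear far, left (+65, +75 mm from the plate's centre), right over that corner's foot. Three corners stand firm; the fourth, over the short foot, goes down 4 mm under a push of 5 to 11 N here and comes back up when let go. Which one it is differs from run to run
- corner_d (a point): point on the top face of the plate's ear far, right (+65, -75 mm from the plate's centre), right over that corner's foot. Three corners stand firm; the fourth, over the short foot, goes down 4 mm under a push of 5 to 11 N here and comes back up when let go. Which one it is differs from run to run
- tail_1 (a point): point to press on a shim's standing tail: on its top face, 26 mm from the hinge. Each corner has one shim, about 62 mm from the corner's point along the bed's -x (towards the robot). Numbers do not go with the corners' letters and change places from run to run: match by position. Tail 40 mm long, 30 mm wide, 3 mm thick, its free end up and towards the robot
- shim_1 (a joint): slotted steel shim of tail_1, rad: starts at 0 to 0.10 (tail sloping up 0.42 to 0.32), 0.42 is flat, at the stop: tail's top face 59.5 mm above the table, free space under and beside it. Hinge 16 mm in front of the ear's edge; as the tail goes down two prongs rise under the ear: they just fill the gap over the short foot, but jack a firm corner up 3 mm. Takes 7 to 11 N on the tail point, stays put
- tail_2 (a point): point to press on a shim's standing tail: on its top face, 26 mm from the hinge. Each corner has one shim, about 62 mm from the corner's point along the bed's -x (towards the robot). Numbers do not go with the corners' letters and change places from run to run: match by position. Tail 40 mm long, 30 mm wide, 3 mm thick, its free end up and towards the robot
- shim_2 (a joint): slotted steel shim of tail_2, rad: starts at 0 to 0.10 (tail sloping up 0.42 to 0.32), 0.42 is flat, at the stop: tail's top face 59.5 mm above the table, free space under and beside it. Hinge 16 mm in front of the ear's edge; as the tail goes down two prongs rise under the ear: they just fill the gap over the short foot, but jack a firm corner up 3 mm. Takes 7 to 11 N on the tail point, stays put
- tail_3 (a point): point to press on a shim's standing tail: on its top face, 26 mm from the hinge. Each corner has one shim, about 62 mm from the corner's point along the bed's -x (towards the robot). Numbers do not go with the corners' letters and change places from run to run: match by position. Tail 40 mm long, 30 mm wide, 3 mm thick, its free end up and towards the robot
- shim_3 (a joint): slotted steel shim of tail_3, rad: starts at 0 to 0.10 (tail sloping up 0.42 to 0.32), 0.42 is flat, at the stop: tail's top face 59.5 mm above the table, free space under and beside it. Hinge 16 mm in front of the ear's edge; as the tail goes down two prongs rise under the ear: they just fill the gap over the short foot, but jack a firm corner up 3 mm. Takes 7 to 11 N on the tail point, stays put
- tail_4 (a point): point to press on a shim's standing tail: on its top face, 26 mm from the hinge. Each corner has one shim, about 62 mm from the corner's point along the bed's -x (towards the robot). Numbers do not go with the corners' letters and change places from run to run: match by position. Tail 40 mm long, 30 mm wide, 3 mm thick, its free end up and towards the robot
- shim_4 (a joint): slotted steel shim of tail_4, rad: starts at 0 to 0.10 (tail sloping up 0.42 to 0.32), 0.42 is flat, at the stop: tail's top face 59.5 mm above the table, free space under and beside it. Hinge 16 mm in front of the ear's edge; as the tail goes down two prongs rise under the ear: they just fill the gap over the short foot, but jack a firm corner up 3 mm. Takes 7 to 11 N on the tail point, stays put
- wrench: open-ended wrench lying on the table; not part of the job, leave it alone
- screwdriver: screwdriver lying on the table; not part of the job, leave it alone
- brush: brush lying on the table; not part of the job, leave it alone
- grease: closed grey jar 64 mm wide, 75 mm tall, on the table; not part of the job, leave it alone. Origin at its underside
- bolt: steel bolt standing on its 23 mm head, 34 mm tall, on the left border of the bed; not part of the job, leave it alone. Origin at its underside
- collar: steel ring 28 mm wide, 16 mm high, on the right border of the bed; not part of the job, leave it alone. Origin at its underside
- spare_roller: white roller 44 mm wide standing 80 mm tall on the table; not part of the job, leave it alone. Origin at its underside

How it is judged:
By the outcome, as a careful person would: the job done as asked, in the order asked, and still so for the second after the job is handed in, with the robot touching nothing.
It also fails if it takes over 64 s, if anything falls off the work surface, if the arm or the gripper's body presses on something with over 40 N, if the wrist force passes 120 N, or if a joint passes its speed limit or range.

ROBOT

A 7-joint arm with a two-finger parallel gripper is mounted at the origin on the work surface. World frame = base frame: x ahead of the robot, y to its left, z up, the work surface at z = 0. Lengths are in mm, angles in rad, forces in N, time in s.
With the tool pointing down it reaches from about 400 to 875 mm from the base axis. Payload 4.4 kg.
Tool frame: the origin (TCP) lies at the very end of the fingers, on their centre line; the grasp point (between the pads) lies 19 mm behind it; y points along the fingers, z is the direction in which the jaws open and shut, and the axes are right-handed (so a half turn about y gives the same grasp; the last joint's range is limited). The gripper opens to 85 mm and grips with 20 to 120 N. Pads are 22 mm wide; open, the fingers measure 114 mm over their backs; the gripper's body (76 mm by 85 mm) begins 54 mm behind the grasp point. The pads swing forward as they close: fully open they stand 13 mm farther back than shut.
Start: joints at [1.186, 0.628, 0.038, 1.517, -0.027, 0.996, -0.02], TCP at [203.757, -617.253, 201.713] pointing down, gripper open.
Joint ranges: [-3.06, 3.06], [-0.37, 2.12], [-1.25, 1.32], [0.18, 2.47], [-1.1, 4.24], [0.23, 1.98], [-2.94, 2.94]. Speed limits (rad/s): [2.57, 2.57, 3.14, 3.14, 3.14, 3.14, 3.14].

INTERFACE

Orientations are given as [roll, pitch, yaw] about the fixed x, y, z axes, in that order (R = Rz(yaw) Ry(pitch) Rx(roll)).
In Python, from cell import * gives the robot as it stands.
- The arm moves only by the tool apply_moves, never from a script. Its argument "targets" is a list of rows, each a list of 6 numbers: the shift along the tool's x, y, z in units of 40 mm (1.0 is 40 mm), then the turn, a rotation vector about the tool's x, y, z in units of 8 degrees (1.0 is 8 degrees). A call has 1 to 12 rows; each row shifts and turns the commanded pose from where the row before left it, along the tool's axes as they then stand; what a row does not reach is not made up. A row lasts 1/8 s, in which the tool goes at most 62.5 mm and 10.7 degrees, less where a joint would pass 70% of its speed; a pose out of reach is approached as far as the arm can. A call is refused whole if a number of a shift passes 1 or a number of a turn 1, either way. A call with a gripper value outside its range is refused whole. "jaw" is the gripper command: -1 is shut, 1 is fully open, values between are in proportion, set as the call begins (left out, the last holds). The fingers move at their own pace and stop on an object; the grip force is fixed at half the most. Time passes only in rows, so rows that do not move let the fingers close. It gives the time, the measured TCP pose, the force and the opening at its end, in the units of the state.
- read_state(): the state, without advancing time (a new reading comes with each control period).
- get_image(name): name is "scene" or "top" or "wrist"; returns the picture (480x640x3 uint8, red, green, blue); there is no depth.
- calibration(name): a dict with "fx", "fy", "cx", "cy" (pixels), "world_from_camera" (4x4, takes a point from camera to world coordinates). Camera axes: x right, y down, z forward; pixel columns grow to the right and rows downward; lengths in mm; the calibration is good to about 2 mm. The wrist camera is an equidistant fisheye: a pixel r from the principal point sees the ray r / f radians off the axis. A picture is of the moment at which its call begins: read the wrist's pose just before it. calibration takes no time and is no camera call; for the wrist camera it gives the pose at the moment of the call.
- finish_job(): hands the job in, once; it reports no verdict.
The state is a dict: "clock": time; "qpos": joint angles; "qd": joint speeds; "tau": joint torques, N m; "eef_pos": TCP position; "tool_rot": TCP orientation; "force": force on the tool from outside, world axes, zero at the start; "torque": the same for the moment, N m; "width": finger opening in mm.
Only numpy, scipy, OpenCV 4.12 (cv2) and the standard library are available. Lean on these libraries where they do the work, as an engineer would, in place of code of your own. Each camera call takes 0.05 s, during which the arm holds its last target. There are 200 camera calls.

## Working session

There is one attempt and no reset: what is moved stays moved. The work goes in short steps, Python scripts to look and compute and a tool call to move; the robot and the scene stay as the last step left them, time stands still between calls to the robot, and variables do not carry over. Pictures are saved under pics/ and viewed, about 8 in all and at most 12, crops included, and the job is handed in when it is done.

Besides the shell and the picture viewer there is one more tool, called after "Emit:" as a command line: name --pt "numbers of a row" for each row, then --argument value for the rest. apply_moves: Moves the arm, as the interface text tells. Its arguments: {"type":"object","properties":{"targets":{"type":"array"},"jaw":{"type":"number"}},"required":["targets"]}

```bash
mkdir -p pics
python3 - <<'E'
from cell import *
import cv2
s=read_state();print(s)
for n in("scene","top"):
    cv2.imwrite(f"pics/{n}0.png",get_image(n)[:,:,::-1]);c=calibration(n);print(n,c)
E
```

```text
{'clock': 0.0, 'qpos': array([ 1.18618639,  0.62935286,  0.03845589,  1.51835789, -0.02701169,
        0.99632236, -0.01999974]), 'qd': array([-0.00167578,  0.00039256, -0.00110951, -0.00035292, -0.00095697,
        0.00048351, -0.00080802]), 'tau': array([-5.98498609e-04, -5.63402867e+01,  1.22552276e+00, -1.93444026e+01,
        1.08444181e-02,  1.07007462e-02,  1.01017989e-06]), 'eef_pos': array([ 203.54127461, -616.58746174,  200.78828057]), 'tool_rot': array([-1.57271826e+00, -2.41142477e-05, -2.82279984e+00]), 'force': array([ 0.78859589,  0.82218934, -0.01088168]), 'torque': array([-0.02656473, -0.02377661, -0.01992898]), 'width': 85.55697019223253}
scene {'fx': 471.3159220460594, 'fy': 471.3159220460594, 'cx': 317.829073988825, 'cy': 244.10130492202785, 'world_from_camera': array([[-7.89489748e-01,  4.99024391e-01, -3.57324214e-01,
         9.40404066e+02],
       [ 6.13756431e-01,  6.39049249e-01, -4.63593681e-01,
         5.12002087e+02],
       [-2.99678355e-03, -5.85312493e-01, -8.10802260e-01,
         9.68675349e+02],
       [ 0.00000000e+00,  0.00000000e+00,  0.00000000e+00,
         1.00000000e+00]])}
top {'fx': 531.3423750285368, 'fy': 531.3423750285368, 'cx': 313.96164178798523, 'cy': 241.19108428171793, 'world_from_camera': array([[-7.43944320e-03, -9.83344155e-01,  1.81601013e-01,
         3.04695849e+02],
       [-9.99971890e-01,  7.48542184e-03, -4.32201654e-04,
        -4.62708105e+00],
       [-9.34357217e-04, -1.81599123e-01, -9.83372201e-01,
         1.31630122e+03],
       [ 0.00000000e+00,  0.00000000e+00,  0.00000000e+00,
         1.00000000e+00]])}
```

View pics/top0.png

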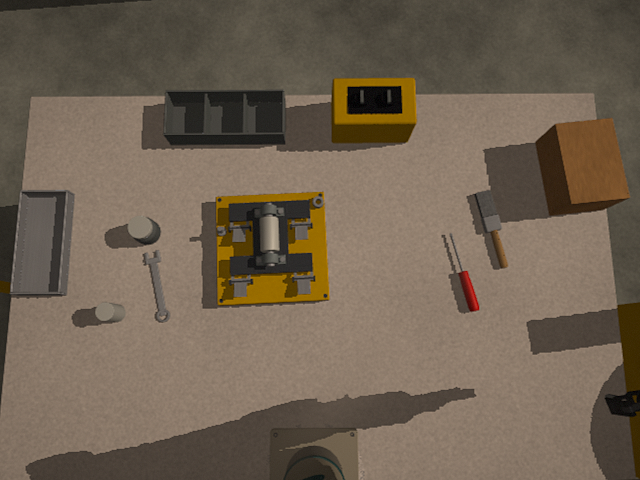

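View pics/scene0.png

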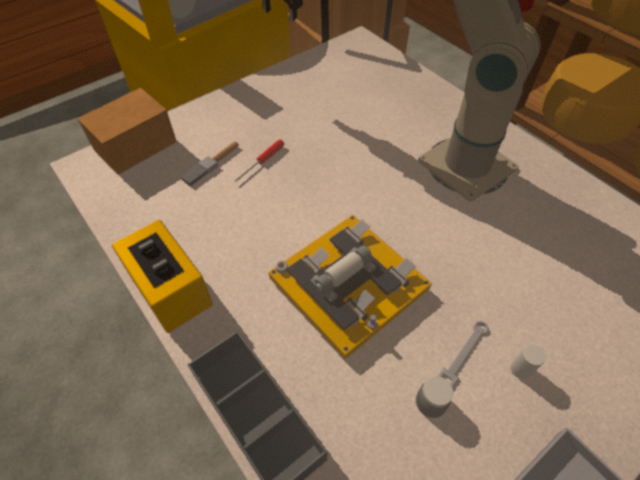

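Top view: bed spans about (217..328, 193..305), far ears at row 210, near ears at row 265, four shim tails at (240,231), (301,231), (240,286), (303,284). The bolt is at (220,230) and the collar at (318,201). The arm is clear of everything. Next I'll measure the pose.

```bash
cat > h.py <<'E'
import numpy as np, cv2
from scipy.spatial.transform import Rotation as R
def ray(c,p,fish=False):
    d=np.array([(p[0]-c['cx'])/c['fx'],(p[1]-c['cy'])/c['fy']])
    if fish:
        t=np.linalg.norm(d); d=np.r_[d/t*np.sin(t),np.cos(t)] if t>1e-9 else np.array([0,0,1.])
    else: d=np.r_[d,1]
    T=c['world_from_camera']; return T[:3,3],T[:3,:3]@d
def plane(c,p,z,fish=False):
    o,d=ray(c,p,fish); return (o+d*(z-o[2])/d[2])[:2]
def proj(c,P,fish=False):
    T=c['world_from_camera']; q=T[:3,:3].T@(np.array(P)-T[:3,3])
    if fish:
        r=np.hypot(*q[:2]); t=np.arctan2(r,q[2]); u=q[:2]/r*t
    else: u=q[:2]/q[2]
    return np.array([u[0]*c['fx']+c['cx'],u[1]*c['fy']+c['cy']])
E
python3 - <<'E'
from h import *
from cell import *
c=calibration("top");im=cv2.imread("pics/top0.png")
hsv=cv2.cvtColor(im,cv2.COLOR_BGR2HSV)
sub=np.zeros(im.shape[:2],np.uint8);sub[175:320,195:345]=255
y=cv2.bitwise_and(cv2.inRange(hsv,(15,120,60),(35,255,255)),sub)
pts=cv2.findNonZero(y);h=cv2.convexHull(pts)
w=np.array([plane(c,p[0],40) for p in h],np.float32)
print("bed",cv2.minAreaRect(w))
d=cv2.bitwise_and(cv2.inRange(hsv,(0,0,0),(180,110,75)),sub);d=cv2.morphologyEx(d,cv2.MORPH_OPEN,np.ones((4,4)))
cs,_=cv2.findContours(d,0,2)
for k in cs:
    if cv2.contourArea(k)>100:
        print(cv2.contourArea(k),cv2.minAreaRect(np.array([plane(c,p[0],70) for p in k],np.float32)))
s=read_state();print(R.from_euler('xyz',s['tool_rot']).as_matrix().round(3))
print(calibration('wrist'))
E
```

```text
bed ((526.4027709960938, 98.93113708496094), (269.83062744140625, 269.6103820800781), 2.379542350769043)
2845.0 ((544.3716430664062, 97.95105743408203), (172.8248291015625, 192.99810791015625), 2.2719075679779053)
[[-0.95  -0.001  0.313]
 [-0.313  0.002 -0.95 ]
 [-0.    -1.    -0.002]]
{'fx': 371.64829954431775, 'fy': 371.64829954431775, 'cx': 319.43046459690606, 'cy': 237.19586227818547, 'world_from_camera': array([[ 3.14512795e-01, -9.02064829e-01, -2.95568514e-01,
         2.79327591e+02],
       [-9.49251467e-01, -2.99478213e-01, -9.60960602e-02,
        -5.91747650e+02],
       [-1.83145417e-03,  3.10792286e-01, -9.50476092e-01,
         3.72774693e+02],
       [ 0.00000000e+00,  0.00000000e+00,  0.00000000e+00,
         1.00000000e+00]])}
```

Emit:
apply_moves --pt "-0.9 0 -1 0 0 0" --pt "-0.9 0 -1 0 0 0" --pt "-0.9 0 -1 0 0 0" --pt "-0.9 0 -1 0 0 0" --pt "-0.9 0 -1 0 0 0" --pt "-0.9 0 -1 0 0 0" --pt "-0.9 0 -1 0 0 0" --pt "-0.9 0 -1 0 0 0" --pt "-0.9 0 -1 0 0 0" --pt "-0.9 0 -1 0 0 0" --pt "-0.9 0 -1 0 0 0" --pt "-0.9 0 -1 0 0 0" --jaw -1

```text
clock: 1.6
eef_pos: [464.0, -24.4, 201.7]
tool_rot: [-1.571, -0.0, -2.823]
force: [0.4, -1.0, 0.1]
width: -0.2
```

Emit:
apply_moves --pt "-0.8 0 -0.75 0 0 0" --pt "-0.8 0 -0.75 0 0 0" --pt "-0.8 0 -0.75 0 0 0" --pt "0 0 0 0 1 0" --pt "0 0 0 0 1 0" --pt "0 0 0 0 0 0"

```text
clock: 2.35
eef_pos: [526.2, 89.6, 201.4]
tool_rot: [-1.57, -0.001, -3.1]
force: [0.1, -0.7, 0.8]
width: -0.1
```

Run:
```python
from h import *
from cell import *
c=calibration("wrist");im=get_image("wrist")[:,:,::-1].copy();s=read_state()
np.save("w1.npy",np.array([c],dtype=object));cv2.imwrite("pics/w1.png",im);print(s['eef_pos'],s['tool_rot'],s['force'])
```

```text
[526.24806223  89.55644376 201.47542997] [-1.57050730e+00 -5.49054398e-04 -3.09928077e+00] [ 0.39687719 -0.04517461  0.19710356]
```

View pics/w1.png

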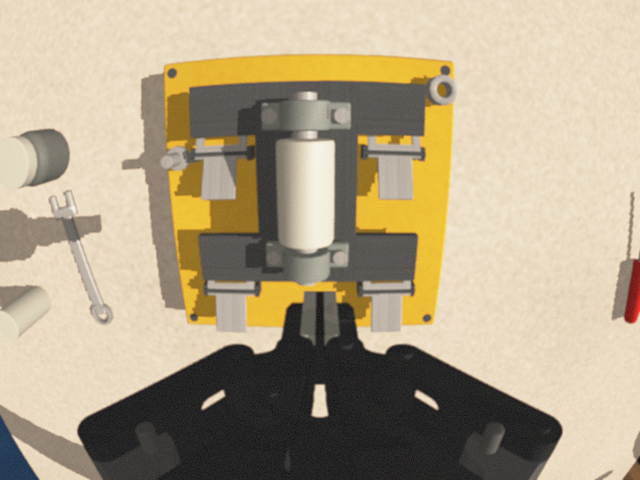

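Wrist view: ear outer corners far-left (190,88), far-right (424,84), near-left (202,281), near-right (414,283). Tail free ends are at about (218,198), (397,198), (231,331), (386,331), the bolt at (174,159) and the collar at (441,89).

Run:
```python
from h import *
from cell import *
c=np.load("w1.npy",allow_pickle=True)[0]
pix=[(190,88),(424,84),(202,281),(414,283)]
W=np.array([plane(c,p,70,True) for p in pix]);L=np.array([[87,103],[87,-103],[-87,103],[-87,-103.]])
print(W.round(1))
cen=W.mean(0);a=np.mean([np.arctan2(*(W[i]-W[j])[::-1])-np.arctan2(*(L[i]-L[j])[::-1]) for i,j in((0,2),(1,3),(0,1),(2,3))])
print("size",np.linalg.norm(W[0]-W[1]),np.linalg.norm(W[2]-W[3]),np.linalg.norm(W[0]-W[2]),np.linalg.norm(W[1]-W[3]))
print("cen",cen,"yaw",a)
M=np.array([[np.cos(a),-np.sin(a)],[np.sin(a),np.cos(a)]])
# height from top view of same corners: intersect rays
ct=calibration("top")
for n,(x,y) in dict(a=(-65,75),b=(-65,-75),c=(65,75),d=(65,-75)).items():
    k=cen+M@[x,y]; t=cen+M@[x-62,y]; e=cen+M@[x-76,y]
    print(n,k.round(1),"tail",t.round(1),"tailend px",proj(c,[*e,72],True).round(), "corner px top",proj(ct,[*k,70]).round())
for n,p,z in(("bolt",(174,159),74),("collar",(441,89),56)): print(n,M.T@(plane(c,p,z,True)-cen))
T=cv2.imread("pics/top0.png")
for (x,y) in L: print("ear corner top px",proj(ct,[*(cen+M@[x,y]),70]).round(1))
```

```text
[[632.1 201.5]
 [641.9   9. ]
 [459.2 196.1]
 [466.   -0. ]]
size 192.74958942739653 196.25752796618195 173.0247535202934 176.12884364610647
cen [549.7954238  101.66774117] yaw 0.042008699971321825
a [481.7 173.9] tail [419.8 171.3] tailend px [231. 333.] corner px top [238. 264.]
b [488.  24.] tail [426.1  21.4] tailend px [386. 333.] corner px top [302. 261.]
c [611.6 179.3] tail [549.6 176.7] tailend px [218. 201.] corner px top [237. 210.]
d [617.9  29.5] tail [555.9  26.9] tailend px [396. 201.] corner px top [299. 207.]
bolt [ 27.16538352 111.93136449]
collar [  86.42905237 -115.92785686]
ear corner top px [225.4 202.2]
ear corner top px [310.5 198.1]
ear corner top px [226.8 273.7]
ear corner top px [314.1 269.4]
```

Emit:
apply_moves --pt "0.34 0.4 -0.72 0 0 0" --pt "0.34 0.4 -0.72 0 0 0" --pt "0.34 0.4 -0.72 0 0 0" --pt "0 0.9 0 0 0 0" --pt "0 0.8 0 0 0 0" --pt "0 0.1 0 0 0 0" --pt "0 0.1 0 0 0 0" --pt "0 0 0 0 0 0" --pt "0 0 0 0 0 0"

```text
clock: 3.52
eef_pos: [483.0, 174.4, 78.7]
tool_rot: [-1.571, 0.002, -3.102]
force: [0.3, 0.1, 0.2]
width: -0.4
```

Emit:
apply_moves --pt "0 0.1 0 0 0 0" --pt "0 0.05 0 0 0 0" --pt "0 0.05 0 0 0 0" --pt "0 0.03 0 0 0 0" --pt "0 0 0 0 0 0"

```text
clock: 4.15
eef_pos: [482.2, 174.2, 68.4]
tool_rot: [-1.571, -0.0, -3.102]
force: [-0.6, -0.8, -0.8]
width: 0.1
```

Emit:
apply_moves --pt "0 0.05 0 0 0 0" --pt "0 0 0 0 0 0"

```text
clock: 4.4
eef_pos: [482.2, 174.2, 66.4]
tool_rot: [-1.571, -0.0, -3.102]
force: [-1.0, -0.1, -0.2]
width: 0.1
```

Run:
```python
from h import *
from cell import *
c=calibration("wrist");im=get_image("wrist")[:,:,::-1].copy();s=read_state()
cv2.imwrite("pics/w2.png",im);print(s['eef_pos'],s['force'],s['torque'],s['clock'])
for i in range(6): get_image("wrist");s=read_state();print(s['eef_pos'].round(1),s['force'].round(2))
```

```text
[482.27436695 174.19987132  66.46703055] [-0.76332867  0.08131382 -0.53227908] [-0.01432095  0.05670815 -0.03146925] 4.45
[482.3 174.2  66.5] [-0.31  0.07  0.22]
[482.4 174.2  66.5] [ 0.33 -0.72  1.15]
[482.4 174.3  66.6] [1.09 0.09 0.17]
[482.4 174.2  66.6] [ 0.29 -0.01  0.56]
[482.4 174.2  66.6] [1.29 0.2  0.24]
[482.4 174.2  66.6] [0.36 0.67 0.28]
```

View pics/w2.png

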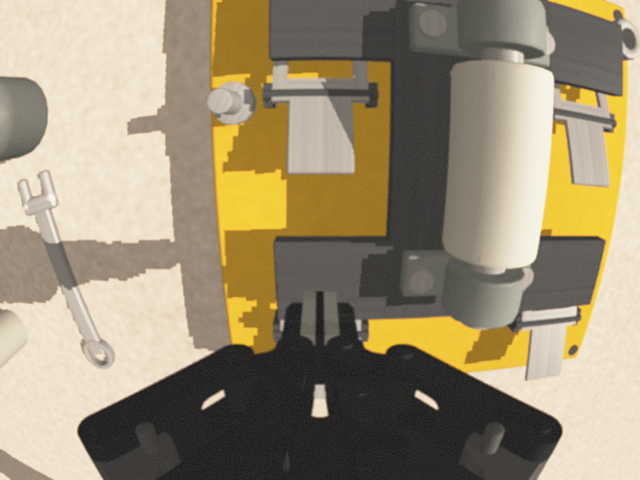

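Wrist view from above corner a: the fingertips, at about (320,293), look to be over the near-left ear (278..390, 240..318), with no contact force yet. I'll continue down in small steps.

Emit:
apply_moves --pt "0 0.03 0 0 0 0" --pt "0 0 0 0 0 0"

```text
clock: 5.0
eef_pos: [482.3, 174.2, 65.2]
tool_rot: [-1.571, -0.0, -3.102]
force: [-0.4, -0.2, -0.4]
width: 0.2
```

Run:
```python
from h import *
from cell import *
c=calibration("wrist");s=read_state();print(s['tau'].round(2),s['force'],s['eef_pos'],proj(c,s['eef_pos'],True))
```

```text
[-0.000e+00 -4.841e+01  7.600e-01 -1.068e+01  1.000e-02 -1.000e-02
 -0.000e+00] [-0.40456463 -0.24388494 -0.36621814] [482.25707937 174.17475132  65.20673165] [319.72126429 281.07160632]
```

Run:
```python
from h import *
from cell import *
c=calibration("wrist");s=read_state();p=s['eef_pos']
for dx in(-11,0,11):
  for dz in (0,5,10,15,20): print(dx,dz,proj(c,p+[dx,0,dz],True).round(1))
im=cv2.imread("pics/w2.png");cv2.imwrite("pics/w2c.png",cv2.resize(im[220:360,250:400],None,fx=5,fy=4,interpolation=2))
```

```text
-11 0 [318.9 300.1]
-11 5 [318.8 304.7]
-11 10 [318.8 309.5]
-11 15 [318.8 314.5]
-11 20 [318.8 319.8]
0 0 [319.7 281.1]
0 5 [319.7 285.3]
0 10 [319.7 289.7]
0 15 [319.7 294.4]
0 20 [319.7 299.3]
11 0 [320.6 261. ]
11 5 [320.7 264.9]
11 10 [320.7 268.9]
11 15 [320.7 273.1]
11 20 [320.8 277.6]
```

View pics/w2c.png

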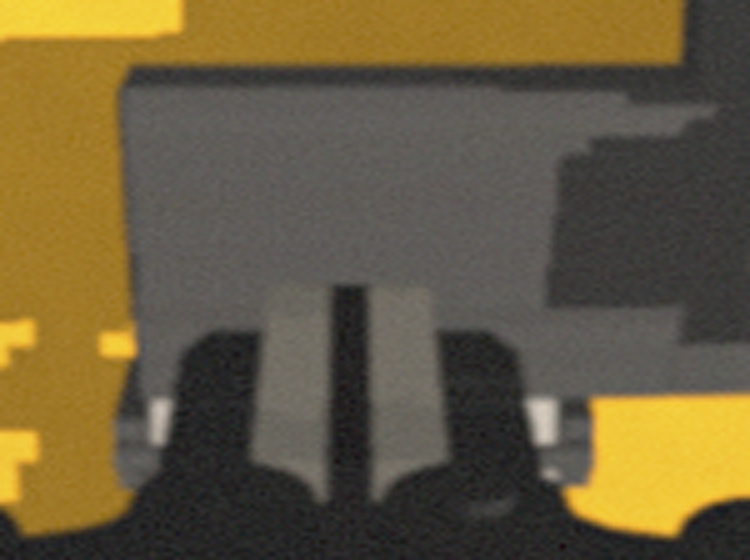

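Crop: the pad ends are at about (320,292), and the lit top of the ear runs from its far edge at row 242 to its near edge at row 318. The pads seem to stop short of where the TCP projects (row 281), so I'll check the heights across the two views.

Run:
```python
from h import *
from cell import *
c1=np.load("w1.npy",allow_pickle=True)[0];c2=calibration("wrist");c2['world_from_camera'][2,3]+=1.3
def tri(p,q):
    (o1,d1),(o2,d2)=ray(c1,p,True),ray(c2,q,True)
    d1/=np.linalg.norm(d1);d2/=np.linalg.norm(d2)
    A=np.c_[d1,-d2];t=np.linalg.lstsq(A,o2-o1,rcond=None)[0];a=o1+t[0]*d1;b=o2+t[1]*d2
    return ((a+b)/2).round(1),np.linalg.norm(a-b).round(1)
print("near-left ear far outer",tri((200,234),(275,241)))
print("far-left ear near outer",tri((191,134),(271,58)))
print("tail c end L",tri((203,198),(289,172)),"R",tri((235,199),(354,173)))
print("tail d end R",tri((413,199),(608,185)))
```

```text
near-left ear far outer (array([502. , 197.4,  62.4]), np.float64(1.1))
far-left ear near outer (array([591.8, 202.1,  62.1]), np.float64(2.3))
tail c end L (array([537.6, 190.5,  69.5]), np.float64(0.3)) R (array([538.6, 161.1,  73.3]), np.float64(0.4))
tail d end R (array([544.7,  10.9,  70.2]), np.float64(1.0))
```

Emit:
apply_moves --pt "0 0.04 0 0 0 0" --pt "0 0 0 0 0 0"

```text
clock: 5.25
eef_pos: [482.2, 174.2, 63.6]
tool_rot: [-1.571, -0.0, -3.102]
force: [-0.4, 0.1, 0.1]
width: 0.2
```

Emit:
apply_moves --pt "0 0.04 0 0 0 0" --pt "0 0 0 0 0 0"

```text
clock: 5.5
eef_pos: [482.3, 174.2, 62.0]
tool_rot: [-1.571, -0.0, -3.102]
force: [-0.1, 0.8, 0.4]
width: -0.0
```

Emit:
apply_moves --pt "0 0.04 0 0 0 0" --pt "0 0 0 0 0 0"

```text
clock: 5.75
eef_pos: [482.2, 174.2, 60.4]
tool_rot: [-1.571, -0.0, -3.102]
force: [-0.0, 0.1, -0.1]
width: -0.1
```

Emit:
apply_moves --pt "0 0.04 0 0 0 0" --pt "0 0 0 0 0 0"

```text
clock: 6.0
eef_pos: [482.3, 174.2, 58.8]
tool_rot: [-1.571, -0.0, -3.102]
force: [0.1, -0.1, 0.1]
width: 0.1
```

Run:
```python
from h import *
from cell import *
im=get_image("wrist")[:,:,::-1].copy();a=im[220:360,240:390]
sc=get_image("scene")[:,:,::-1];b=sc[170:330,300:470]
print(read_state()['force'],read_state()['eef_pos'])
cv2.imwrite("pics/m.png",np.hstack([cv2.resize(a,(400,400),interpolation=2),cv2.resize(b,(400,400),interpolation=2)]))
```

```text
[0.05636702 0.49064695 0.50303779] [482.30119005 174.20799755  58.88295096]
```

View pics/m.png

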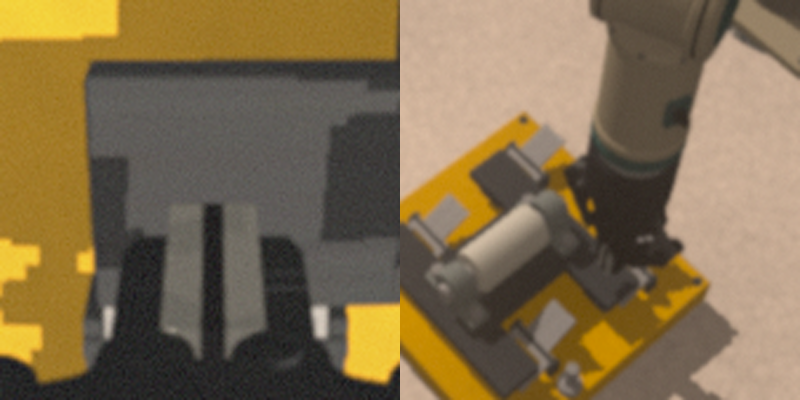

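The fingers are still above the ear, and their shadow at the lower left of the crop is closing in. The tip sits higher than the reported TCP, so I'll keep going by force.

Emit:
apply_moves --pt "0 0.05 0 0 0 0" --pt "0 0 0 0 0 0"

```text
clock: 6.35
eef_pos: [482.2, 174.2, 56.8]
tool_rot: [-1.571, -0.0, -3.102]
force: [-0.5, -0.3, -0.2]
width: 0.1
```

Emit:
apply_moves --pt "0 0.05 0 0 0 0" --pt "0 0 0 0 0 0"

```text
clock: 6.6
eef_pos: [482.2, 174.2, 54.7]
tool_rot: [-1.571, -0.0, -3.102]
force: [0.1, -0.1, 0.4]
width: 0.0
```

Emit:
apply_moves --pt "0 0.03 0 0 0 0" --pt "0 0 0 0 0 0"

```text
clock: 6.85
eef_pos: [482.2, 174.2, 53.6]
tool_rot: [-1.571, -0.0, -3.102]
force: [-0.2, 0.3, -0.3]
width: -0.2
```

Emit:
apply_moves --pt "0 0.03 0 0 0 0" --pt "0 0 0 0 0 0"

```text
clock: 7.1
eef_pos: [482.3, 174.2, 52.4]
tool_rot: [-1.571, -0.0, -3.102]
force: [0.1, 0.2, 0.6]
width: -0.3
```

Emit:
apply_moves --pt "0 0.03 0 0 0 0" --pt "0 0 0 0 0 0"

```text
clock: 7.35
eef_pos: [482.3, 174.2, 51.2]
tool_rot: [-1.571, -0.0, -3.102]
force: [-0.0, -0.1, -0.6]
width: 0.2
```

Run:
```python
from h import *
from cell import *
c=calibration("wrist");s=read_state();print(s['qpos'].round(4).tolist(),s['eef_pos'],s['force'],(c['world_from_camera'][:3,3]-s['eef_pos']).round(1))
im=get_image("wrist")[:,:,::-1].copy();a=im[220:360,240:390]
b=get_image("scene")[:,:,::-1][170:330,300:470]
cv2.imwrite("pics/m2.png",np.hstack([cv2.resize(a,(400,400),interpolation=2),cv2.resize(b,(400,400),interpolation=2)]))
```

```text
[-0.4031, 0.6682, 0.0027, 2.0251, -0.0039, 0.4485, -1.9289] [482.2589771  174.16385799  51.22532226] [-0.03157752 -0.05154205 -0.57923646] [ 79.7   3.4 171.9]
```

View pics/m2.png

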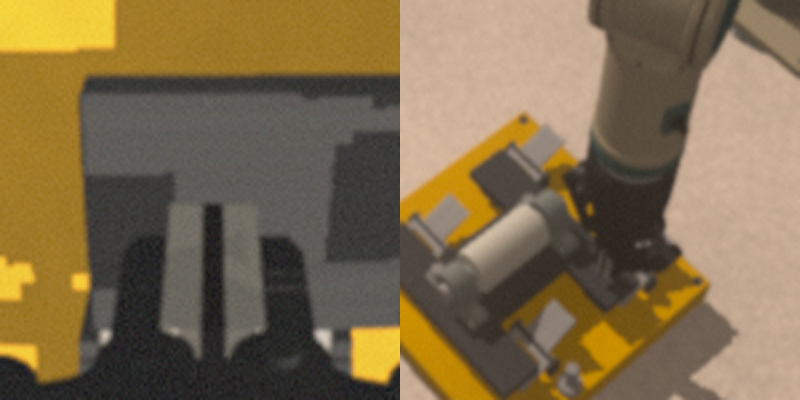

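The finger shadow on the ear now ends at crop (173,178), closer to the pad end at (170..262,205). I'll extrapolate the contact height from the shadow.

Run:
```python
from h import *
from cell import *
c=calibration("wrist");T=c['world_from_camera'];e=read_state()['eef_pos']
for off in (0,5,10):           # state z assumed 'off' lower than true
  for z,px in((58.9,(288,275)),(51.2,(304.9,282.3))):
    d=dict(c);M=T.copy();M[2,3]+=z-e[2]+off;d['world_from_camera']=M
    s=plane(d,px,70,True)
    # tip front edge pixel, height at which its ray has shadow's x
    o,r=ray(d,(320.5,292),True);t=(s[0]-o[0])/r[0]
    # finger right-edge (outer) pixel at tip
    q=o+r*t; o2,r2=ray(d,(338,292),True);q2=o2+r2*(q[2]-o2[2])/r2[2]
    print(off,z,"shadow",s.round(1),"tip z",q[2].round(1),"right edge y",q2[1].round(1),"dy",(s[1]-q2[1]).round(1))
c1=np.load("w1.npy",allow_pickle=True)[0]
b=plane(c1,(174,159),74,True);print("bolt",b,"shadow end at table", plane(c1,(125,164),0,True))
```

```text
0 58.9 shadow [490.  189.6] tip z 86.6 right edge y 166.6 dy 22.9
0 51.2 shadow [490.2 181.3] tip z 79.3 right edge y 166.7 dy 14.6
5 58.9 shadow [487.8 189.9] tip z 87.2 right edge y 166.3 dy 23.6
5 51.2 shadow [487.8 181.4] tip z 79.6 right edge y 166.3 dy 15.1
10 58.9 shadow [485.5 190.3] tip z 87.7 right edge y 166.0 dy 24.4
10 51.2 shadow [485.5 181.5] tip z 79.9 right edge y 165.9 dy 15.6
bolt [572.23613281 214.64120265] shadow end at table [559.5068435  305.64017171]
```

Emit:
apply_moves --pt "0 0.05 0 0 0 0" --pt "0 0.05 0 0 0 0" --pt "0 0.05 0 0 0 0" --pt "0 0 0 0 0 0"

```text
clock: 7.95
eef_pos: [482.2, 174.2, 45.1]
tool_rot: [-1.571, -0.0, -3.102]
force: [-0.3, 0.6, -0.3]
width: 0.0
```

Emit:
apply_moves --pt "0 0.05 0 0 0 0" --pt "0 0 0 0 0 0"

```text
clock: 8.2
eef_pos: [482.3, 174.2, 43.2]
tool_rot: [-1.571, -0.0, -3.102]
force: [-0.1, -0.2, -0.6]
width: -0.1
```

Emit:
apply_moves --pt "0 0.04 0 0 0 0" --pt "0 0 0 0 0 0"

```text
clock: 8.45
eef_pos: [482.3, 174.2, 41.6]
tool_rot: [-1.571, -0.0, -3.102]
force: [-0.1, -0.7, 0.1]
width: 0.7
```

Emit:
apply_moves --pt "0 0.03 0 0 0 0" --pt "0 0 0 0 0 0"

```text
clock: 8.7
eef_pos: [482.4, 174.2, 40.5]
tool_rot: [-1.571, 0.0, -3.102]
force: [-0.2, 0.1, 0.3]
width: -0.0
```

Emit:
apply_moves --pt "0 0.03 0 0 0 0" --pt "0 0 0 0 0 0"

```text
clock: 8.95
eef_pos: [482.4, 174.3, 39.5]
tool_rot: [-1.571, 0.0, -3.102]
force: [-0.8, 0.5, 3.5]
width: -0.1
```

Emit:
apply_moves --pt "0 0.03 0 0 0 0" --pt "0 0 0 0 0 0"

```text
clock: 9.2
eef_pos: [482.3, 174.4, 38.2]
tool_rot: [-1.571, 0.0, -3.102]
force: [-1.6, -0.0, 3.3]
width: 0.2
```

Contact at TCP z of about 40. Pressing on.

Emit:
apply_moves --pt "0 0.03 0 0 0 0" --pt "0 0 0 0 0 0"

```text
clock: 9.45
eef_pos: [482.2, 174.4, 37.2]
tool_rot: [-1.571, -0.0, -3.102]
force: [-1.7, 1.1, 6.6]
width: -0.2
```

Emit:
apply_moves --pt "0 0.03 0 0 0 0" --pt "0 0 0 0 0 0"

```text
clock: 9.7
eef_pos: [482.2, 174.5, 37.0]
tool_rot: [-1.571, 0.0, -3.102]
force: [-4.2, 0.1, 17.2]
width: -0.1
```

Emit:
apply_moves --pt "0 0.03 0 0 0 0" --pt "0 0 0 0 0 0"

```text
clock: 9.95
eef_pos: [482.2, 174.4, 36.8]
tool_rot: [-1.571, 0.001, -3.102]
force: [-6.6, -1.1, 29.4]
width: 0.2
```

Emit:
apply_moves --pt "0 -0.1 0 0 0 0" --pt "0 -0.8 0 0 0 0" --pt "-0.8 0 0 0 0 0" --pt "-0.85 0 0 0 0 0" --pt "-0.8 0 0 0 0 0" --pt "-0.8 0 0 0 0 0" --pt "0 0.4 0 0 0 0" --pt "0 0.2 0 0 0 0" --pt "0 0.1 0 0 0 0" --pt "0 0 0 0 0 0"

```text
clock: 11.2
eef_pos: [611.4, 179.4, 42.2]
tool_rot: [-1.571, -0.001, -3.102]
force: [0.1, 0.4, 0.4]
width: -0.0
```

Emit:
apply_moves --pt "0 0.05 0 0 0 0" --pt "0 0 0 0 0 0"

```text
clock: 11.45
eef_pos: [612.3, 179.5, 40.8]
tool_rot: [-1.571, 0.0, -3.102]
force: [0.5, 0.6, 0.2]
width: -0.1
```

Emit:
apply_moves --pt "0 0.03 0 0 0 0" --pt "0 0 0 0 0 0"

```text
clock: 11.7
eef_pos: [612.4, 179.5, 40.5]
tool_rot: [-1.571, 0.001, -3.102]
force: [-1.7, 0.1, 5.8]
width: -0.0
```

Emit:
apply_moves --pt "0 0.03 0 0 0 0" --pt "0 0 0 0 0 0"

```text
clock: 11.95
eef_pos: [612.4, 179.5, 40.5]
tool_rot: [-1.571, 0.001, -3.102]
force: [-4.4, -1.1, 13.9]
width: -0.2
```

Corner c stands hard: no travel at 14 N. Corner a sank about 3.5 mm under 3 to 7 N and then hit a stop, so a is the loose corner. Its shim is the near-left one, and I'm going there now.

Emit:
apply_moves --pt "0 -0.1 0 0 0 0" --pt "0 -0.8 0 0 0 0" --pt "0.8 0 0 0 0 0" --pt "0.8 0 0 0 0 0" --pt "0.8 0 0 0 0 0" --pt "0.8 0 0 0 0 0" --pt "0.8 0 0 0 0 0" --pt "0.8 0 0 0 0 0" --pt "0 0.5 0 0 0 0" --pt "0 0.15 0 0 0 0" --pt "0 0 0 0 0 0"

```text
clock: 13.32
eef_pos: [420.8, 171.8, 47.9]
tool_rot: [-1.571, -0.0, -3.102]
force: [0.1, -0.2, 0.5]
width: 0.2
```

Run:
```python
from h import *
from cell import *
print(read_state()['eef_pos'],read_state()['force'])
a=get_image("wrist")[:,:,::-1]
b=get_image("scene")[:,:,::-1][170:330,300:470]
cv2.imwrite("pics/m3.png",np.hstack([a[180:380,200:440],cv2.resize(b,(220,200),interpolation=2)]))
```

```text
[420.75601092 171.76186384  47.94914959] [ 0.09584425 -0.16348243  0.48532511]
```

View pics/m3.png

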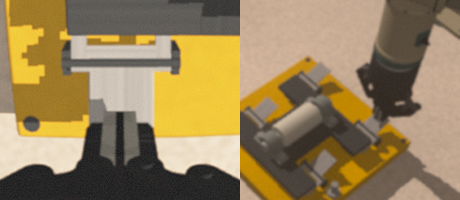

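The fingertips are centred over the near-left tail: in the crop the tail spans x 90..156 and the fingers are at x=122. Pressing down.

Emit:
apply_moves --pt "0 0.1 0 0 0 0" --pt "0 0.05 0 0 0 0" --pt "0 0.05 0 0 0 0" --pt "0 0 0 0 0 0"

```text
clock: 13.92
eef_pos: [419.7, 171.8, 40.3]
tool_rot: [-1.571, -0.001, -3.102]
force: [-2.3, 0.0, 4.7]
width: -0.1
```

Emit:
apply_moves --pt "0 0.05 0 0 0 0" --pt "0 0.05 0 0 0 0" --pt "0 0 0 0 0 0"

```text
clock: 14.3
eef_pos: [418.9, 171.7, 36.2]
tool_rot: [-1.57, -0.002, -3.102]
force: [-1.8, -0.4, 3.2]
width: 0.0
```

Emit:
apply_moves --pt "0 0.05 0 0 0 0" --pt "0 0 0 0 0 0"

```text
clock: 14.55
eef_pos: [418.8, 171.6, 34.2]
tool_rot: [-1.57, -0.003, -3.102]
force: [-3.3, 0.2, 5.2]
width: -0.0
```

Emit:
apply_moves --pt "0 0.05 0 0 0 0" --pt "0 0 0 0 0 0"

```text
clock: 14.8
eef_pos: [418.6, 171.6, 32.1]
tool_rot: [-1.57, -0.003, -3.101]
force: [-2.6, 0.4, 5.8]
width: -0.2
```

Emit:
apply_moves --pt "0 0.05 0 0 0 0" --pt "0 0 0 0 0 0"

```text
clock: 15.05
eef_pos: [418.4, 171.6, 30.1]
tool_rot: [-1.57, -0.003, -3.101]
force: [-3.3, -0.9, 5.2]
width: 0.1
```

Emit:
apply_moves --pt "0 0.04 0 0 0 0" --pt "0 0 0 0 0 0"

```text
clock: 15.3
eef_pos: [418.5, 171.6, 29.5]
tool_rot: [-1.57, -0.003, -3.101]
force: [-6.4, -0.6, 19.2]
width: -0.3
```

Emit:
apply_moves --pt "0 0.02 0 0 0 0" --pt "0 0 0 0 0 0"

```text
clock: 15.55
eef_pos: [418.5, 171.6, 29.4]
tool_rot: [-1.571, -0.002, -3.101]
force: [-8.5, -0.8, 27.7]
width: 0.4
```

Hard stop at TCP z 29.5, which is 11 mm below plate-top contact and so matches the flat height. Backing away straight up.

Emit:
apply_moves --pt "0 -0.1 0 0 0 0" --pt "0 -0.3 0 0 0 0" --pt "0 -0.9 0 0 0 0" --pt "0 -0.9 0 0 0 0" --pt "0 -0.9 0 0 0 0" --pt "0 -0.9 0 0 0 0" --pt "-0.5 -0.3 0.5 0 0 0" --pt "-0.5 0 0.5 0 0 0" --pt "-0.5 0 0.5 0 0 0" --pt "0 0 0 0 0 0" --pt "0 0 0 0 0 0"

```text
clock: 16.92
eef_pos: [482.1, 114.6, 199.8]
tool_rot: [-1.571, -0.001, -3.102]
force: [0.2, 0.5, 0.3]
width: 0.2
```

Run:
```python
from h import *
from cell import *
print(read_state()['eef_pos'],read_state()['force'],read_state()['clock'])
a=get_image("wrist")[:,:,::-1];cv2.imwrite("pics/w5.png",a)
```

```text
[482.08832825 114.56804573 199.76906545] [0.1773557  0.45267777 0.33400732] 16.925
```

View pics/w5.png

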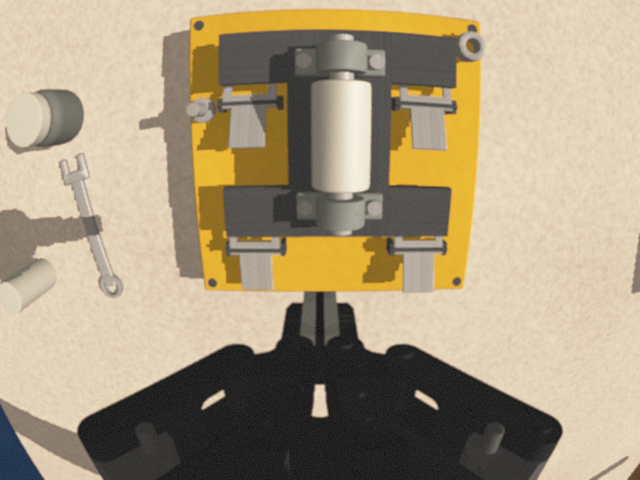

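Final view: the near-left tail at (256,268) lies flat, with only a thin shadow. The other three tails still stand with wide shadows. Bolt, collar and the loose tools look unmoved. I'll check the plate position and hand in.

Run:
```python
from h import *
from cell import *
c=calibration("wrist")
W=np.array([plane(c,p,70,True) for p in((219,35),(456,33),(225,236),(447,236))]);print(W.round(1),W.mean(0))
print(finish_job())
```

```text
[[632.  202.9]
 [645.6   8.6]
 [460.5 196.6]
 [468.7   1.1]] [551.72801178 102.31822623]
the job is handed in; nothing more can be done
None
```

I found the loose corner, the near-left one (a), pressed its shim down flat, backed away and handed the job in at about 17 s of the 64 s.

- **Finding the corner:** Corner a sank about 3.5 mm under 3 to 7 N, then hit a hard stop. That is slightly less than the stated 4 mm and 5 to 11 N. Corner c, tested next, did not move at 14 N. With a found, I did not press b and d.
- **Pressing the shim:** The near-left tail went down under about 3 to 6 N on the tool, then stopped hard at 28 N. The stop was 11 mm below where the tool touched the plate top, which matches the flat height.
- **Last checks:** In the final picture the near-left tail lies flat and the other three still stand. The bolt, collar and visible tools look unmoved. The plate's measured centre is within 2 mm of the first measurement, which is as close as my measurements go. The tool force read zero after backing away.
- **Disagreement:** The shut fingertips touched about 30 mm above where the reported TCP height put them. I therefore worked from the shadows and the contact force, not the stated heights.
- **Not checked:** I did not press corner a again after shimming it.

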